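# Line up the bench containers by height

## Robot

A 7-joint arm with a two-finger parallel gripper is mounted at the origin on a cart in front of the work surface, level with it; the furniture and walls round the work are solid. World frame = base frame: x ahead of the robot, y to its left, z up, the work surface at z = 0. Lengths are in mm, angles in degrees, forces in N, time in s.
With the tool pointing down it reaches from about 425 to 925 mm from the base axis. Payload 6.8 kg.
Tool frame: the origin (TCP) lies at the very end of the fingers, on their centre line; the grasp point (between the pads) lies 19 mm behind it; z points along the fingers, y is the line along which they close (so a half turn about z gives the same grasp; the last joint's range is limited). The gripper opens to 88 mm and grips with 3 to 60 N. Pads are 20 mm wide; open, the fingers measure 115 mm over their backs; the gripper's body (75 mm by 178 mm) begins 61 mm behind the grasp point.
Start: joints at [63.936, 27.33, 1.283, 89.118, -0.659, 63.558, -4.761], TCP at [229.436, -634.829, 185.664] pointing down, gripper open.
Joint ranges: [-169.35, 169.35], [-19.33, 120.38], [-80.79, 83.38], [13.8, 139.57], [-78.32, 258.32], [9.67, 109.79], [-169.56, 169.56]. Speed limits (degrees/s): [136.94, 136.94, 180, 180, 180, 180, 180].

## Interface

Orientations are given as a 3x3 rotation matrix whose columns are the frame's x, y, z axes.
In Python, from plant import arm gives the robot as it stands.
- The arm moves only by the tool send_rows, never from a script. Its argument "moves" is a list of rows, each an object of numbers: "x", "y", "z": the shift along the world's x, y, z in mm; "ax", "ay", "az": the turn, a rotation vector about the world's x, y, z in degrees; "hand": the closure in counts, from 0 (fully open) to 255 (shut). In form: [{"x": .., "y": .., "z": .., "ax": .., "ay": .., "az": .., "hand": ..}, ...]. A call has 1 to 8 rows; each row shifts and turns the commanded pose from where the row before left it; what a row does not reach is not made up. A row lasts 1/10 s, in which the tool goes at most 50 mm and 8.59 degrees, less where a joint would pass 70% of its speed; a pose out of reach is approached as far as the arm can. A call with a gripper value outside its range is refused whole. The fingers move at their own pace and stop on an object; "grip_force" is the grip in N (left out, the last holds). Time passes only in rows, so rows that do not move let the fingers close. It gives the time, the measured TCP pose, the force, the opening and the grip force at its end, in the units of the state.
- arm.read_state(): the state, without advancing time (a new reading comes with each control period).
- arm.capture(name): name is "scene" or "side" or "wrist"; returns a dict with "frame" (480x640x3 uint8, blue, green, red), "depth" (480x640 float32, mm along the optical axis (not along the pixel's ray), 0 where there is no reading), "K" (3x3 intrinsics, pixels), "cam_to_world" (4x4, takes a point from camera to world coordinates). Camera axes: x right, y up, looking along -z (the intrinsics and any distortion apply to the point x, -y, -z); pixel columns grow to the right and rows downward; lengths in mm; the calibration is good to about 2 mm. The wrist camera is an equidistant fisheye: a pixel r from the principal point sees the ray r / f radians off the axis. A picture is of the moment at which its call begins.
- arm.hand_in(): hands the job in; it is judged then, once.
The state is a dict: "t": time; "qpos": joint angles; "qd": joint speeds; "joint_efforts": joint torques, N m; "position": TCP position; "ee_rot": TCP orientation; "contact_force": force on the tool from outside, world axes, zero at the start; "ft_torque": the same for the moment, N m; "grip_width": finger opening in mm; "gripper_force": force on a finger pad.
Only numpy, scipy, OpenCV 4.12 (cv2) and the standard library are available. Lean on these libraries where they do the work, as an engineer would, in place of code of your own. Each camera call takes 0.05 s, during which the arm holds its last target. There are 200 camera calls.

## Task

Line up the dark bottle, the steel canister, the white pot with the green lid and the timer on the metal strip in order of height, one on each round pad: the tallest on the pad beside the red end block, then downwards in height, so that the shortest stands on the pad beside the blue end block. Set each down upright and in the middle of its pad, and do not knock any of them over.

Things in the scene. Friction and masses are not known exactly. Their poses are not given: they have to be found in the camera images.
- bottle: Brown-black round bottle with a white screw cap, 64 mm across, 160 mm tall, about 0.5 kg, standing on the table. The body is straight up to 100 mm above its foot, then narrows to the cap, which is 29 mm across from 142 to 160 mm: it can be lifted by the cap or, with long fingers, by the body. The cap does not turn. Origin at the centre of its underside, z up.
- canister: Round steel canister with a steel lid and a small black knob on top; straight, 55 mm across from its foot up to 97 mm (body and lid alike), knob 18 mm across from there to 115 mm (its full height); about 0.22 kg. Grip it across the body or lid. Origin at the centre of its underside, z up. The lid does not come off.
- pot: White round plastic pot with a green ribbed lid; straight, 51 mm across from its foot to its full height of 78 mm (the lid is the top 21 mm); about 0.1 kg. Grip it across the body or lid. Origin at the centre of its underside, z up. The lid does not come off.
- work_timer: Minute timer: square white base 62 x 62 mm and 27 mm high with a black round knob 32 mm across on top, 44 mm tall in all; about 0.12 kg. Grip the base by two opposite side faces. Its x and y axes are square to the side faces. Origin at the centre of its underside, z up. The way it faces at the end does not matter.
- bay_1: Black rubber pad with white rim, 78 mm across, 2 mm thick, no. 1 of four in a straight row, bay_1 to bay_4 in turn, 110 mm between centres, fixed on a metal strip (510 x 92 x 4 mm) on the table. Either outer pad may be the one beside the red block. Origin: centre of its underside, 4 mm above the table; z up, y along the row from bay_4 to bay_1. Things stand on its top, 2 mm above the origin.
- bay_2: Black rubber pad with white rim, 78 mm across, 2 mm thick, no. 2 of four in a straight row, bay_1 to bay_4 in turn, 110 mm between centres, fixed on a metal strip (510 x 92 x 4 mm) on the table. Either outer pad may be the one beside the red block. Origin: centre of its underside, 4 mm above the table; z up, y along the row from bay_4 to bay_1. Things stand on its top, 2 mm above the origin.
- bay_3: Black rubber pad with white rim, 78 mm across, 2 mm thick, no. 3 of four in a straight row, bay_1 to bay_4 in turn, 110 mm between centres, fixed on a metal strip (510 x 92 x 4 mm) on the table. Either outer pad may be the one beside the red block. Origin: centre of its underside, 4 mm above the table; z up, y along the row from bay_4 to bay_1. Things stand on its top, 2 mm above the origin.
- bay_4: Black rubber pad with white rim, 78 mm across, 2 mm thick, no. 4 of four in a straight row, bay_1 to bay_4 in turn, 110 mm between centres, fixed on a metal strip (510 x 92 x 4 mm) on the table. Either outer pad may be the one beside the red block. Origin: centre of its underside, 4 mm above the table; z up, y along the row from bay_4 to bay_1. Things stand on its top, 2 mm above the origin.
- red_end: Red plastic block, 80 x 26 x 16 mm, fixed at one end of the metal strip, its centre 63 mm beyond the centre of the nearest pad; it marks the tall end of the row (its end of the strip varies). Origin at the centre of its underside, 4 mm above the table; x across the strip. Cannot move.
- blue_end: Blue plastic block, 80 x 26 x 16 mm, fixed at one end of the metal strip, its centre 63 mm beyond the centre of the nearest pad; it marks the short end of the row (its end of the strip varies). Origin at the centre of its underside, 4 mm above the table; x across the strip. Cannot move.
Mind the look-alikes: they are no part of the job. What is shaped like the bay_4 but purple is not meant.

How it is judged:
By the outcome, as a careful person would: the job done as asked, in the order asked, and still so for the second after the job is handed in, with the robot touching nothing.
It also fails if it takes over 109 s, if anything falls off the work surface, if the arm or the gripper's body presses on something with over 40 N, if the wrist force passes 120 N, or if a joint passes its speed limit or range.

## Working session

There is one attempt and no reset: what is moved stays moved. The work goes in short steps, Python scripts to look and compute and a tool call to move; the robot and the scene stay as the last step left them, time stands still between calls to the robot, and variables do not carry over. Pictures are saved under pics/ and viewed, at most 14 in all, crops included, and the job is handed in when it is done.

Besides the shell and the picture viewer there is one more tool, called after "Call:" by a JSON object that holds its "method" and its "body". send_rows: Moves the arm, as the interface text tells. Its arguments: {"type":"object","properties":{"moves":{"type":"array","items":{"type":"object","properties":{"x":{"type":"number"},"y":{"type":"number"},"z":{"type":"number"},"ax":{"type":"number"},"ay":{"type":"number"},"az":{"type":"number"},"hand":{"type":"number"}}}},"grip_force":{"type":"number"}},"required":["moves"]}

```bash
ls; mkdir -p pics; python3 - <<'E'
from plant import arm
import cv2,numpy as np
for n in ("scene","side"):
    c=arm.capture(n); cv2.imwrite(f"pics/{n}0.png",c["frame"]); np.savez(f"{n}0.npz",**c)
    print(n,c["K"].tolist(),np.round(c["cam_to_world"],3).tolist(),(c["depth"]>0).mean())
s=arm.read_state(); print(s["t"],s["position"],s["ee_rot"],s["grip_width"])
E
```

```text
pics
scene [[484.27145358097636, 0.0, 322.1986693293026], [0.0, 484.27145358097636, 245.06083766363454], [0.0, 0.0, 1.0]] [[0.741, 0.322, -0.589, -63.466], [-0.671, 0.382, -0.635, -657.769], [0.021, 0.866, 0.5, 585.739], [0.0, 0.0, 0.0, 1.0]] 0.9959505208333334
side [[486.1020016030456, 0.0, 321.21776093077966], [0.0, 486.1020016030456, 244.3246830866796], [0.0, 0.0, 1.0]] [[-0.857, 0.207, -0.472, 8.004], [-0.515, -0.376, 0.77, 918.362], [-0.018, 0.903, 0.429, 537.553], [0.0, 0.0, 0.0, 1.0]] 0.99583984375
0.1 [ 229.21237381 -634.23712758  184.78419597] [[ 9.40445435e-01  3.39943970e-01 -6.93594256e-04]
 [ 3.39944650e-01 -9.40444227e-01  1.51378799e-03]
 [-1.37683616e-04 -1.65941866e-03 -9.99998614e-01]] 87.74970846013373
```

View pics/scene0.png

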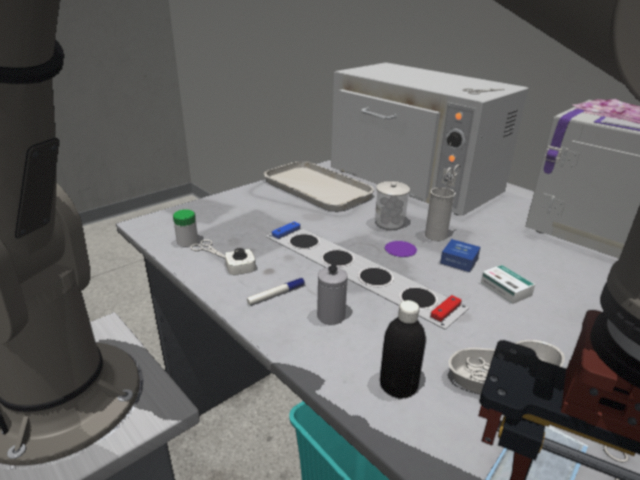

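View pics/side0.png

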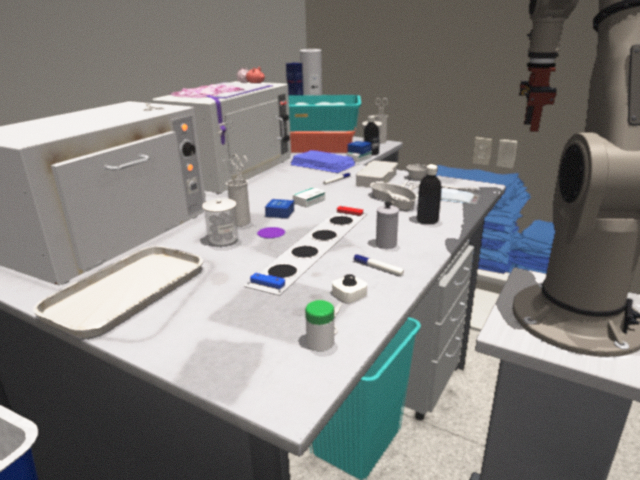

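The scene view shows the bottle (402,350), canister (332,297), pot (185,228), timer (240,260), pads (303,241) to (418,297), blue block (286,229) and red block (446,308). The look-alikes are:
- **Purple disc (400,249):** not a pad.
- **Glass jar (392,205) and steel cup with whisks (439,213):** neither has the canister's black knob.
- **Dark item in the side view (371,130):** far off, in the background.

Next I'll measure them.

```bash
cat > h.py <<'E'
import numpy as np,cv2
from scipy.optimize import least_squares
def rays(c,uv):
    uv=np.atleast_2d(uv).astype(float);K=c["K"]
    d=np.c_[(uv[:,0]-K[0,2])/K[0,0],-(uv[:,1]-K[1,2])/K[1,1],-np.ones(len(uv))]
    return d@c["cam_to_world"][:3,:3].T
def plane(c,uv,z):
    d=rays(c,uv);o=c["cam_to_world"][:3,3];return o+d*((z-o[2])/d[:,2])[:,None]
def cloud(c):
    v,u=np.mgrid[:480,:640];d=rays(c,np.c_[u.ravel(),v.ravel()])
    return (c["cam_to_world"][:3,3]+d*c["depth"].reshape(-1,1)).reshape(480,640,3)
def circ(P,r,c0):
    return least_squares(lambda p:np.hypot(P[:,0]-p[0],P[:,1]-p[1])-r,c0,loss="soft_l1",f_scale=2).x
E
python3 - <<'E'
from h import *
S=dict(np.load("scene0.npz"));D=dict(np.load("side0.npz"))
seeds={"scene":(S,{"bottle":(402,350),"canister":(332,297),"pot":(185,232),"timer":(240,262)}),
"side":(D,{"bottle":(428,205),"canister":(387,230),"pot":(320,330),"timer":(349,290)})}
pads={"scene":[(303,241),(338,257),(375,275),(418,297)],"side":[(282,271),(305,252),(325,235),(342,220)]}
R={"bottle":(32,5,95),"canister":(27.5,5,95),"pot":(25.5,5,76),"timer":(16,30,42)}
for n,(c,sd) in seeds.items():
    W=cloud(c);o=c["cam_to_world"][:3,3]
    for k,(u,v) in sd.items():
        p=W[v,u];r,z0,z1=R[k]
        d=p-o;d[2]=0;c0=p+d/np.linalg.norm(d)*r
        m=(np.hypot(W[...,0]-c0[0],W[...,1]-c0[1])<55)&(W[...,2]>8)
        Q=W[m];B=Q[(Q[:,2]>z0)&(Q[:,2]<z1)]
        x=circ(B,r,c0[:2]);e=np.hypot(*(B[:,:2]-x).T)-r
        print(n,k,np.round(x,1),"top",np.round(np.percentile(Q[:,2],[50,99,100]),1),len(B),"res",np.median(abs(e)).round(1),"dist",np.hypot(*x).round())
    g=c["frame"].max(2)
    for i,(u,v) in enumerate(pads[n]):
        m=(g<75).astype(np.uint8);_,lab,st,_=cv2.connectedComponentsWithStats(m)
        l=lab[v,u];cn,_=cv2.findContours((lab==l).astype(np.uint8),0,1)
        P=plane(c,cn[0][:,0],6)[:,:2];(x,y),(a,b),t=cv2.fitEllipse(P.astype(np.float32))
        print(n,"pad",i,np.round([x,y,a,b],1),st[l,4])
    h=cv2.cvtColor(c["frame"],cv2.COLOR_BGR2HSV)
    print("depth table z",np.round([W[v+14,u-8,2] for u,v in pads[n]],1))
S_=S["frame"];cv2.imwrite("pics/crop1.png",cv2.resize(S_[195:405,160:480],(800,525),interpolation=cv2.INTER_CUBIC))
# timer orientation from base top points
for n,(c,sd) in seeds.items():
    W=cloud(c);p=W[sd["timer"][1],sd["timer"][0]]
    m=(np.hypot(W[...,0]-p[0],W[...,1]-p[1])<70)&(W[...,2]>20)&(W[...,2]<32)
    print(n,"timer rect",cv2.minAreaRect(W[m][:,:2].astype(np.float32)),m.sum())
E
```

```text
scene bottle [ 418.4 -328.1] top [ 90.9 159.5 161.1] 1735 res 0.5 dist 532.0
scene canister [ 456. -127.] top [ 68.8 113.6 115.7] 1109 res 0.6 dist 473.0
scene pot [388.2 309.8] top [51.7 78.1 79.2] 635 res 1.2 dist 497.0
scene timer [426.2 138.1] top [25.1 43.1 45.2] 85 res 2.0 dist 448.0
scene pad 0 [600.  124.7  52.5  59. ] 228
scene pad 1 [599.9   9.3  54.9  91.7] 339
scene pad 2 [618.  -93.7  55.9  61.9] 351
scene pad 3 [ 630.1 -203.5   52.7   63.7] 380
depth table z [ -1.3 107.5   0.3 158.7]
side bottle [ 416.4 -328. ] top [ 80.5 160.3 162.3] 682 res 1.2 dist 530.0
side canister [ 454.4 -127.2] top [ 63.2 114.2 115.6] 706 res 1.1 dist 472.0
side pot [387.1 309.9] top [55.9 79.3 80.3] 955 res 0.6 dist 496.0
side timer [412.7 156.7] top [26.5 44.7 45.5] 89 res 3.6 dist 441.0
side pad 0 [600.5 126.   50.1  57.5] 229
side pad 1 [609.9  16.7  46.6  57.8] 175
side pad 2 [619.  -92.7  46.   53.2] 132
side pad 3 [ 628.3 -203.4   43.2   51.6] 101
depth table z [14.4  3.9  5.7  6. ]
scene timer rect ((420.8605651855469, 130.26437377929688), (61.707942962646484, 61.945430755615234), 67.35065460205078) 349
side timer rect ((419.7381286621094, 136.9564208984375), (61.35226058959961, 61.662513732910156), 68.50446319580078) 389
```

View pics/crop1.png

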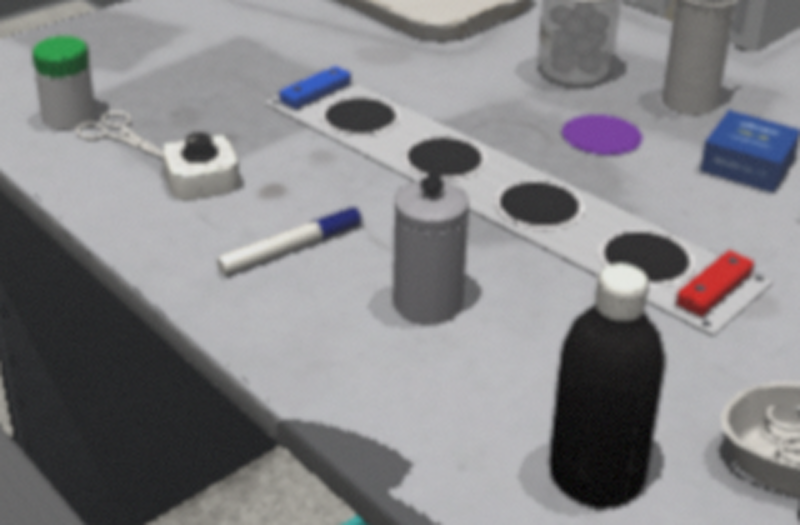

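Pads found from both views: blue side (600,125), then (610,16), (619.5,-94), and red side (629,-203.5). They span 330 mm, as they should, and the object heights match the description. The crop confirms the knobbed canister, the white-capped bottle, the green-lidded pot and the timer, with scissors beside it; the purple disc is off the strip. I'll place the shortest first so each neighbour is lower than the one being placed.

Call:
{"method": "send_rows", "body": {"moves": [{"x":31,"y":36,"z":8,"az":6,"hand":0},{"x":31,"y":36,"z":8,"az":6,"hand":0},{"x":31,"y":36,"z":8,"az":6,"hand":0},{"x":31,"y":36,"z":8,"az":6,"hand":0},{"x":31,"y":36,"z":8,"az":6,"hand":0},{"x":31,"y":36,"z":8,"az":6,"hand":0},{"x":31,"y":36,"z":8,"az":6,"hand":0},{"x":31,"y":36,"z":8,"az":6,"hand":0}]}}

```text
$.moves[0]: bad value
```

Call:
{"method": "send_rows", "body": {"moves": [{"x":31,"y":36,"z":8,"ax":0,"ay":0,"az":6,"hand":0},{"x":31,"y":36,"z":8,"ax":0,"ay":0,"az":6,"hand":0},{"x":31,"y":36,"z":8,"ax":0,"ay":0,"az":6,"hand":0},{"x":31,"y":36,"z":8,"ax":0,"ay":0,"az":6,"hand":0},{"x":31,"y":36,"z":8,"ax":0,"ay":0,"az":6,"hand":0},{"x":31,"y":36,"z":8,"ax":0,"ay":0,"az":6,"hand":0},{"x":31,"y":36,"z":8,"ax":0,"ay":0,"az":6,"hand":0},{"x":31,"y":36,"z":8,"ax":0,"ay":0,"az":6,"hand":0}]}}

```text
t: 0.9
position: [478.1, -345.1, 249.8]
ee_rot: [[0.373, 0.928, -0.0], [0.928, -0.373, 0.0], [-0.0, -0.0, -1.0]]
contact_force: [1.1, -0.1, -0.6]
grip_width: 88.1
gripper_force: 0.0
```

Call:
{"method": "send_rows", "body": {"moves": [{"x":0,"y":48,"z":0,"ax":0,"ay":0,"az":0,"hand":0},{"x":0,"y":48,"z":0,"ax":0,"ay":0,"az":0,"hand":0},{"x":0,"y":48,"z":0,"ax":0,"ay":0,"az":0,"hand":0},{"x":0,"y":48,"z":0,"ax":0,"ay":0,"az":0,"hand":0},{"x":0,"y":48,"z":0,"ax":0,"ay":0,"az":0,"hand":0},{"x":0,"y":48,"z":0,"ax":0,"ay":0,"az":0,"hand":0},{"x":0,"y":48,"z":0,"ax":0,"ay":0,"az":0,"hand":0},{"x":-10,"y":48,"z":0,"ax":0,"ay":0,"az":0,"hand":0}]}}

```text
t: 1.7
position: [467.4, 39.0, 249.6]
ee_rot: [[0.377, 0.926, 0.0], [0.926, -0.377, 0.0], [0.0, 0.0, -1.0]]
contact_force: [0.3, 0.3, 0.1]
grip_width: 87.8
gripper_force: 0.0
```

Call:
{"method": "send_rows", "body": {"moves": [{"x":-16,"y":32,"z":-20,"ax":0,"ay":0,"az":0,"hand":0},{"x":-16,"y":32,"z":-30,"ax":0,"ay":0,"az":0,"hand":0},{"x":-16,"y":31,"z":-40,"ax":0,"ay":0,"az":0,"hand":0},{"x":0,"y":0,"z":0,"ax":0,"ay":0,"az":0,"hand":0},{"x":0,"y":0,"z":0,"ax":0,"ay":0,"az":0,"hand":0}]}}

```text
t: 2.2
position: [419.6, 130.4, 161.5]
ee_rot: [[0.375, 0.927, -0.002], [0.927, -0.375, -0.001], [-0.001, -0.001, -1.0]]
contact_force: [0.6, -1.0, -0.0]
grip_width: 87.9
gripper_force: 0.0
```

```bash
python3 - <<'E'
from plant import arm
import cv2,numpy as np
c=arm.capture("wrist"); cv2.imwrite("pics/w1.png",c["frame"]); np.savez("w1.npz",**c)
print(c["K"].tolist(),np.round(c["cam_to_world"],3).tolist(),(c["depth"]>0).mean(),arm.read_state()["position"])
E
```

```text
[[371.64829954431775, 0.0, 321.06258336058914], [0.0, 371.64829954431775, 236.0989283443543], [0.0, 0.0, 1.0]] [[0.927, 0.362, 0.098, 445.763], [-0.375, 0.896, 0.239, 195.876], [-0.001, -0.258, 0.966, 360.449], [0.0, 0.0, 0.0, 1.0]] 0.96435546875 [420.8411964  129.89222659 162.2838303 ]
```

View pics/w1.png

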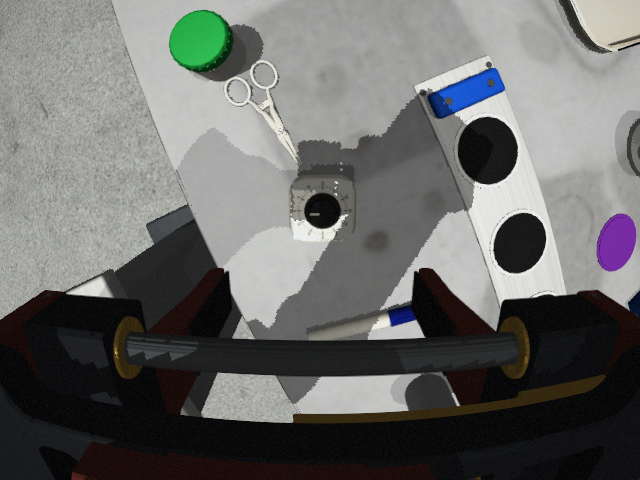

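The wrist view shows the timer knob at (322,210), square in the image so its angle is right. The scissors end at (296,163), clear of the closing line. Pads are at (487,150) and (520,243), and the pot lid at (201,41).

```bash
cat >> h.py <<'E'
def wplane(c,uv,z):
    uv=np.atleast_2d(uv).astype(float);K=c["K"]
    q=(uv-[K[0,2],K[1,2]])/K[0,0];r=np.hypot(*q.T)+1e-9
    d=np.c_[q[:,0]/r*np.sin(r),-q[:,1]/r*np.sin(r),-np.cos(r)]@c["cam_to_world"][:3,:3].T
    o=c["cam_to_world"][:3,3];return o+d*((z-o[2])/d[:,2])[:,None]
def blob(c,mask,seed,z):
    _,lab=cv2.connectedComponents(mask.astype(np.uint8))
    cn,_=cv2.findContours((lab==lab[seed[1],seed[0]]).astype(np.uint8),0,1)
    P=wplane(c,max(cn,key=len)[:,0],z)[:,:2];return P,cv2.fitEllipse(P.astype(np.float32))
E
python3 - <<'E'
from h import *
c=dict(np.load("w1.npz"));f=c["frame"];g=f.max(2);hsv=cv2.cvtColor(f,cv2.COLOR_BGR2HSV)
np.set_printoptions(suppress=True,precision=1)
for n,s,z in(("knob",(325,205),44),("pad0",(487,150),6),("pad1",(520,243),6)):
    print(n,blob(c,g<55,s,z)[1])
print("pot",blob(c,(hsv[...,0]>45)&(hsv[...,0]<85)&(hsv[...,1]>120),(201,41),78)[1])
# timer base edges by depth
v,u=np.mgrid[150:260,270:375];d=c["depth"][150:260,270:375];zt=c["cam_to_world"][2,3]
K=c["K"];q=np.c_[u.ravel()-K[0,2],v.ravel()-K[1,2]]/K[0,0];r=np.hypot(*q.T)+1e-9
X=np.c_[q[:,0]/r*np.tan(r),-q[:,1]/r*np.tan(r),-np.ones(len(r))]*d.reshape(-1,1)
W=X@c["cam_to_world"][:3,:3].T+c["cam_to_world"][:3,3]
m=(W[:,2]>22)&(W[:,2]<31);print(m.sum(),W[m].mean(0),cv2.minAreaRect(W[m][:,:2].astype(np.float32)))
E
```

```text
knob ((423.1826477050781, 138.82176208496094), (30.215511322021484, 30.43735694885254), 63.464778900146484)
pad0 ((600.3134765625, 128.26040649414062), (67.16740417480469, 67.69245147705078), 97.5168685913086)
pad1 ((609.8816528320312, 18.690031051635742), (66.92932891845703, 67.26041412353516), 80.3335189819336)
pot ((388.79669189453125, 308.04241943359375), (49.272342681884766, 54.56247329711914), 26.98598861694336)
3116 [423.  137.7  27.1] ((422.4737548828125, 136.75933837890625), (60.2243766784668, 61.835689544677734), 67.27543640136719)
```

Call:
{"method": "send_rows", "body": {"moves": [{"x":3,"y":6,"z":-40,"ax":0,"ay":0,"az":0,"hand":0},{"x":0,"y":0,"z":-40,"ax":0,"ay":0,"az":0,"hand":0},{"x":0,"y":0,"z":-35,"ax":0,"ay":0,"az":0,"hand":0},{"x":0,"y":0,"z":-25,"ax":0,"ay":0,"az":0,"hand":0},{"x":0,"y":0,"z":-16,"ax":0,"ay":0,"az":0,"hand":0},{"x":0,"y":0,"z":0,"ax":0,"ay":0,"az":0,"hand":0},{"x":0,"y":0,"z":0,"ax":0,"ay":0,"az":0,"hand":0}]}}

```text
t: 2.95
position: [424.9, 135.8, 6.8]
ee_rot: [[0.379, 0.926, 0.001], [0.926, -0.379, 0.0], [0.001, 0.001, -1.0]]
contact_force: [0.8, -0.3, 0.6]
grip_width: 88.3
gripper_force: 0.0
```

Call:
{"method": "send_rows", "body": {"grip_force": 15, "moves": [{"x":0,"y":0,"z":0,"ax":0,"ay":0,"az":0,"hand":130},{"x":0,"y":0,"z":0,"ax":0,"ay":0,"az":0,"hand":130},{"x":0,"y":0,"z":0,"ax":0,"ay":0,"az":0,"hand":130},{"x":0,"y":0,"z":0,"ax":0,"ay":0,"az":0,"hand":130},{"x":0,"y":0,"z":0,"ax":0,"ay":0,"az":0,"hand":130},{"x":0,"y":0,"z":0,"ax":0,"ay":0,"az":0,"hand":130}]}}

```text
t: 3.55
position: [423.4, 136.4, 6.0]
ee_rot: [[0.377, 0.926, 0.0], [0.926, -0.377, -0.0], [0.0, 0.0, -1.0]]
contact_force: [0.4, -0.1, 0.4]
grip_width: 44.6
gripper_force: 0.0
```

```bash
python3 - <<'E'
from plant import arm
import cv2,numpy as np
c=arm.capture("wrist"); s=arm.capture("side");S=arm.capture("scene")
a=cv2.resize(s["frame"][200:400,240:460],(440,400)); b=cv2.resize(S["frame"][150:300,160:320],(427,400))
cv2.imwrite("pics/g1.png",np.hstack([cv2.resize(c["frame"],(400,300)),cv2.resize(a,(330,300))]))
st=arm.read_state();print(st["grip_width"],st["gripper_force"],st["position"])
E
```

```text
42.75931335830777 0.0 [423.29664576 136.37558632   5.94680741]
```

View pics/g1.png

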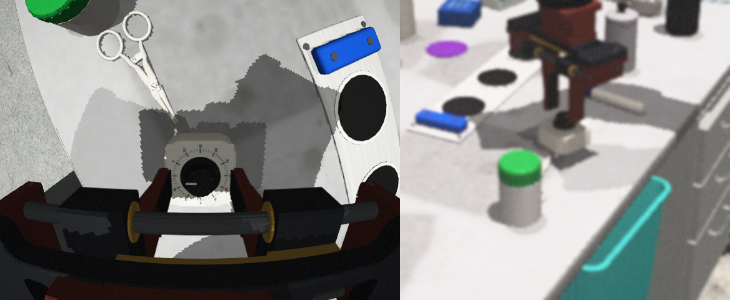

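```bash
python3 - <<'E'
from plant import arm
from h import *
c=arm.capture("wrist");f=c["frame"];g=f.max(2)
cv2.imwrite("pics/g2.png",cv2.resize(f[200:400,190:450],(780,600),interpolation=cv2.INTER_CUBIC))
P,e=blob(c,g<55,(320,275),44);print(e)
P,e=blob(c,g<55,(577,165),6);print(e)
E
```

```text
((424.19818115234375, 141.14024353027344), (29.465349197387695, 31.57881736755371), 154.5830841064453)
((600.368896484375, 128.47601318359375), (67.92153930664062, 68.29093933105469), 73.89432525634766)
```

View pics/g2.png

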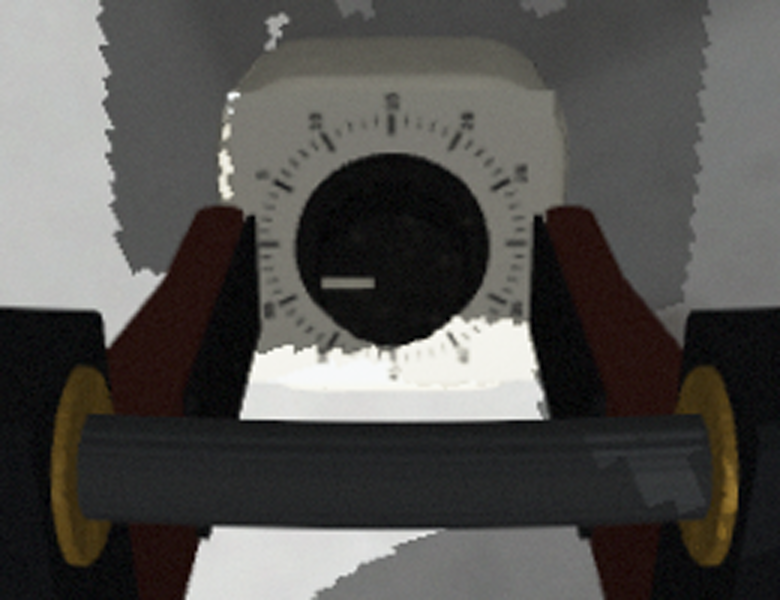

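```bash
python3 - <<'E'
from plant import arm
from h import *
np.set_printoptions(suppress=True,precision=1)
c=arm.capture("wrist");print(arm.read_state()["position"],arm.read_state()["grip_width"],c["cam_to_world"][:3,3])
def pt(u,v):
    K=c["K"];q=np.array([u-K[0,2],v-K[1,2]])/K[0,0];r=np.hypot(*q);d=c["depth"][v,u]
    X=np.array([q[0]/r*np.tan(r),-q[1]/r*np.tan(r),-1])*d
    return c["cam_to_world"][:3,:3]@X+c["cam_to_world"][:3,3]
for x,y in [(225,215),(240,215),(240,240),(225,260),(245,260),(245,300),(555,215),(565,240),(540,240),(545,300),(280,250),(320,120),(390,250),(150,150),(240,300),(215,320),(200,400)]:
    u,v=190+x//3,200+y//3;print((x,y),pt(u,v))
E
```

```text
[423.3 136.4   6. ] 43.18936511405468 [449.2 201.7 205. ]
(225, 215) [403.2 156.8  45.9]
(240, 215) [405.5 156.2  46.6]
(240, 240) [405.5 154.1  52.9]
(225, 260) [405.8 156.2  64.6]
(245, 260) [406.  152.8  57.1]
(245, 300) [403.9 147.6  59.7]
(555, 215) [450.  137.6  45.3]
(565, 240) [449.8 138.4  58.2]
(540, 240) [446.5 137.6  53.1]
(545, 300) [443.8 130.7  58.2]
(280, 250) [403.7 142.1  27.1]
(320, 120) [419.2 160.8  27.6]
(390, 250) [424.  141.   43.3]
(150, 150) [381.6 161.3   0.2]
(240, 300) [404.3 148.7  62.1]
(215, 320) [405.7 154.3  80.1]
(200, 400) [406.  152.7  98.1]
```

```bash
python3 - <<'E'
from h import *
np.set_printoptions(suppress=True,precision=1)
c=dict(np.load("w1.npz"));K=c["K"]
v,u=np.mgrid[240:340,180:470];q=np.c_[u.ravel()-K[0,2],v.ravel()-K[1,2]]/K[0,0];r=np.hypot(*q.T)+1e-9
X=np.c_[q[:,0]/r*np.tan(r),-q[:,1]/r*np.tan(r),-np.ones(len(r))]*c["depth"][240:340,180:470].reshape(-1,1)
W=X@c["cam_to_world"][:3,:3].T+c["cam_to_world"][:3,3]
# tool coords
Rt=np.array([[.375,.927,0],[.927,-.375,0],[0,0,-1]]);T=(W-[420.8,129.9,162.3])@Rt
m=(T[:,2]<30)&(T[:,2]>-60);T=T[m];print(m.sum())
for s in(-1,1):
    A=T[T[:,1]*s>0];print(s,"tip z",np.percentile(A[:,2],[90,98,99.5,100]))
    for a in range(-60,10,10):
        B=A[(A[:,2]>a)&(A[:,2]<a+10)]
        if len(B):print(a,len(B),B.min(0),B.max(0))
E
```

```text
2003
-1 tip z [-39.4 -36.8 -36.  -35.4]
-60 479 [-10.3 -54.8 -60. ] [ 12.7 -45.1 -50. ]
-50 396 [ -9.7 -54.6 -50. ] [ 12.3 -45.  -40. ]
-40 122 [ -9.6 -54.6 -39.9] [ 12.2 -45.4 -35.4]
1 tip z [-39.  -36.6 -36.2 -35.6]
-60 479 [ -9.8  41.6 -60. ] [ 12.3  51.1 -50. ]
-50 396 [ -9.6  41.7 -50. ] [ 12.7  50.9 -40. ]
-40 131 [ -9.4  41.7 -40. ] [ 12.4  50.9 -35.6]
```

Depth from the wrist camera shows the fingertips really end about 36 mm behind the reported TCP. Table and timer heights read correctly in the same picture, and the fingers closed on nothing, which agrees. I'll allow for that, open, and go down 38 mm.

Call:
{"method": "send_rows", "body": {"moves": [{"x":0,"y":0,"z":0,"ax":0,"ay":0,"az":0,"hand":0},{"x":0,"y":0,"z":0,"ax":0,"ay":0,"az":0,"hand":0},{"x":0,"y":0,"z":0,"ax":0,"ay":0,"az":0,"hand":0},{"x":0,"y":0,"z":0,"ax":0,"ay":0,"az":0,"hand":0},{"x":0,"y":0,"z":0,"ax":0,"ay":0,"az":0,"hand":0},{"x":0,"y":0,"z":-8,"ax":0,"ay":0,"az":0,"hand":0},{"x":0,"y":0,"z":-7,"ax":0,"ay":0,"az":0,"hand":0}]}}

```text
t: 4.5
position: [423.4, 136.3, -9.6]
ee_rot: [[0.377, 0.926, 0.0], [0.926, -0.377, 0.0], [0.0, 0.0, -1.0]]
contact_force: [0.8, -0.2, -0.4]
grip_width: 87.6
gripper_force: 0.0
```

Call:
{"method": "send_rows", "body": {"moves": [{"x":0,"y":0,"z":-5,"ax":0,"ay":0,"az":0,"hand":0},{"x":0,"y":0,"z":-5,"ax":0,"ay":0,"az":0,"hand":0},{"x":0,"y":0,"z":-5,"ax":0,"ay":0,"az":0,"hand":0}]}}

```text
t: 4.8
position: [423.2, 136.4, -24.6]
ee_rot: [[0.377, 0.926, -0.0], [0.926, -0.377, -0.0], [-0.0, -0.0, -1.0]]
contact_force: [-0.3, 0.4, -0.4]
grip_width: 87.5
gripper_force: 0.0
```

The reported TCP is below the table with no contact force, so the offset is confirmed.

Call:
{"method": "send_rows", "body": {"moves": [{"x":0,"y":0,"z":-3,"ax":0,"ay":0,"az":0,"hand":0},{"x":0,"y":0,"z":-3,"ax":0,"ay":0,"az":0,"hand":0},{"x":0,"y":0,"z":0,"ax":0,"ay":0,"az":0,"hand":0}]}}

```text
t: 5.1
position: [423.2, 136.3, -30.3]
ee_rot: [[0.377, 0.926, -0.0], [0.926, -0.377, -0.0], [-0.0, -0.0, -1.0]]
contact_force: [-0.4, -0.6, 0.6]
grip_width: 87.8
gripper_force: 0.0
```

Call:
{"method": "send_rows", "body": {"grip_force": 15, "moves": [{"x":0,"y":0,"z":0,"ax":0,"ay":0,"az":0,"hand":130},{"x":0,"y":0,"z":0,"ax":0,"ay":0,"az":0,"hand":130},{"x":0,"y":0,"z":0,"ax":0,"ay":0,"az":0,"hand":130},{"x":0,"y":0,"z":0,"ax":0,"ay":0,"az":0,"hand":130},{"x":0,"y":0,"z":0,"ax":0,"ay":0,"az":0,"hand":130},{"x":0,"y":0,"z":0,"ax":0,"ay":0,"az":0,"hand":130}]}}

```text
t: 5.7
position: [423.5, 136.4, -29.9]
ee_rot: [[0.377, 0.926, 0.0], [0.926, -0.377, 0.0], [0.0, 0.0, -1.0]]
contact_force: [0.2, -0.4, 2.7]
grip_width: 62.1
gripper_force: 15.0
```

Call:
{"method": "send_rows", "body": {"moves": [{"x":0,"y":0,"z":15,"ax":0,"ay":0,"az":0,"hand":130},{"x":0,"y":0,"z":30,"ax":0,"ay":0,"az":0,"hand":130},{"x":25,"y":-2,"z":15,"ax":0,"ay":0,"az":5,"hand":130},{"x":38,"y":-2,"z":0,"ax":0,"ay":0,"az":6,"hand":130},{"x":38,"y":-2,"z":0,"ax":0,"ay":0,"az":6,"hand":130},{"x":38,"y":-2,"z":0,"ax":0,"ay":0,"az":6,"hand":130},{"x":25,"y":-2,"z":0,"ax":0,"ay":0,"az":4,"hand":130},{"x":13,"y":-1,"z":0,"ax":0,"ay":0,"az":0,"hand":130}]}}

```text
t: 6.5
position: [602.5, 124.4, 29.4]
ee_rot: [[-0.085, 0.996, 0.0], [0.996, 0.085, 0.0], [0.0, 0.0, -1.0]]
contact_force: [-0.0, 0.0, -1.2]
grip_width: 62.1
gripper_force: 15.0
```

Call:
{"method": "send_rows", "body": {"moves": [{"x":0,"y":0,"z":-20,"ax":0,"ay":0,"az":0,"hand":130},{"x":0,"y":0,"z":-18,"ax":0,"ay":0,"az":0,"hand":130},{"x":0,"y":0,"z":-8,"ax":0,"ay":0,"az":0,"hand":130},{"x":0,"y":0,"z":-3,"ax":0,"ay":0,"az":0,"hand":130},{"x":0,"y":0,"z":0,"ax":0,"ay":0,"az":0,"hand":130},{"x":0,"y":0,"z":0,"ax":0,"ay":0,"az":0,"hand":130}]}}

```text
t: 7.1
position: [600.7, 125.7, -18.4]
ee_rot: [[-0.085, 0.996, 0.001], [0.996, 0.085, 0.0], [0.0, 0.001, -1.0]]
contact_force: [-0.5, 0.1, -1.1]
grip_width: 62.0
gripper_force: 15.0
```

Call:
{"method": "send_rows", "body": {"moves": [{"x":0,"y":0,"z":-2,"ax":0,"ay":0,"az":0,"hand":130},{"x":0,"y":0,"z":-2,"ax":0,"ay":0,"az":0,"hand":130},{"x":0,"y":0,"z":-1,"ax":0,"ay":0,"az":0,"hand":130},{"x":0,"y":0,"z":0,"ax":0,"ay":0,"az":0,"hand":130},{"x":0,"y":0,"z":0,"ax":0,"ay":0,"az":0,"hand":130}]}}

```text
t: 7.6
position: [600.5, 125.3, -23.8]
ee_rot: [[-0.085, 0.996, 0.0], [0.996, 0.085, -0.0], [-0.0, 0.0, -1.0]]
contact_force: [-1.6, -0.3, 1.8]
grip_width: 61.9
gripper_force: 15.0
```

Call:
{"method": "send_rows", "body": {"moves": [{"x":0,"y":0,"z":0,"ax":0,"ay":0,"az":0,"hand":0},{"x":0,"y":0,"z":0,"ax":0,"ay":0,"az":0,"hand":0},{"x":0,"y":0,"z":0,"ax":0,"ay":0,"az":0,"hand":0},{"x":0,"y":0,"z":0,"ax":0,"ay":0,"az":0,"hand":0},{"x":0,"y":0,"z":20,"ax":0,"ay":0,"az":0,"hand":0},{"x":0,"y":0,"z":40,"ax":0,"ay":0,"az":0,"hand":0},{"x":0,"y":0,"z":45,"ax":0,"ay":0,"az":0,"hand":0},{"x":0,"y":0,"z":45,"ax":0,"ay":0,"az":0,"hand":0}]}}

```text
t: 8.4
position: [599.8, 125.4, 127.3]
ee_rot: [[-0.085, 0.996, -0.001], [0.996, 0.085, 0.0], [0.0, -0.001, -1.0]]
contact_force: [0.2, 0.3, -0.4]
grip_width: 88.2
gripper_force: 0.0
```

Call:
{"method": "send_rows", "body": {"moves": [{"x":-35,"y":31,"z":0,"ax":0,"ay":0,"az":0,"hand":0},{"x":-35,"y":31,"z":0,"ax":0,"ay":0,"az":0,"hand":0},{"x":-35,"y":31,"z":0,"ax":0,"ay":0,"az":0,"hand":0},{"x":-36,"y":31,"z":0,"ax":0,"ay":0,"az":0,"hand":0},{"x":-36,"y":31,"z":0,"ax":0,"ay":0,"az":0,"hand":0},{"x":-36,"y":29,"z":0,"ax":0,"ay":0,"az":0,"hand":0},{"x":0,"y":0,"z":0,"ax":0,"ay":0,"az":0,"hand":0},{"x":0,"y":0,"z":0,"ax":0,"ay":0,"az":0,"hand":0}]}}

```text
t: 9.2
position: [386.8, 310.0, 126.2]
ee_rot: [[-0.088, 0.996, 0.001], [0.996, 0.088, -0.0], [-0.0, 0.001, -1.0]]
contact_force: [1.1, -0.9, -0.2]
grip_width: 87.9
gripper_force: 0.0
```

```bash
python3 - <<'E'
from plant import arm
from h import *
np.set_printoptions(suppress=True,precision=1)
for n,box in(("scene",None),("side",None)):
    c=arm.capture(n);W=cloud(c)
    m=(np.hypot(W[...,0]-600,W[...,1]-125.6)<55)&(W[...,2]>25)&(W[...,2]<32)
    print(n,"timer base",cv2.minAreaRect(W[m][:,:2].astype(np.float32)))
    m=(np.hypot(W[...,0]-388,W[...,1]-310)<40)&(W[...,2]>15)&(W[...,2]<76)
    print("pot",circ(W[m],25.5,[388,310]))
c=arm.capture("wrist");f=c["frame"];hsv=cv2.cvtColor(f,cv2.COLOR_BGR2HSV);cv2.imwrite("pics/w2.png",f)
gm=(hsv[...,0]>45)&(hsv[...,0]<85)&(hsv[...,1]>100);v,u=np.nonzero(gm);s=(int(np.median(u)),int(np.median(v)))
print(s,blob(c,gm,s,78)[1],arm.read_state()["position"])
E
```

```text
scene timer base ((599.11474609375, 120.28382873535156), (60.92909240722656, 61.986480712890625), 6.581478118896484)
pot [388.2 309.8]
side timer base ((596.71435546875, 132.07481384277344), (61.49761962890625, 49.689613342285156), 10.21953296661377)
pot [387.1 310. ]
(320, 254) ((386.8830871582031, 313.8545837402344), (48.7557487487793, 51.41001510620117), 5.330400466918945) [388.6 308.2 125.8]
```

View pics/w2.png

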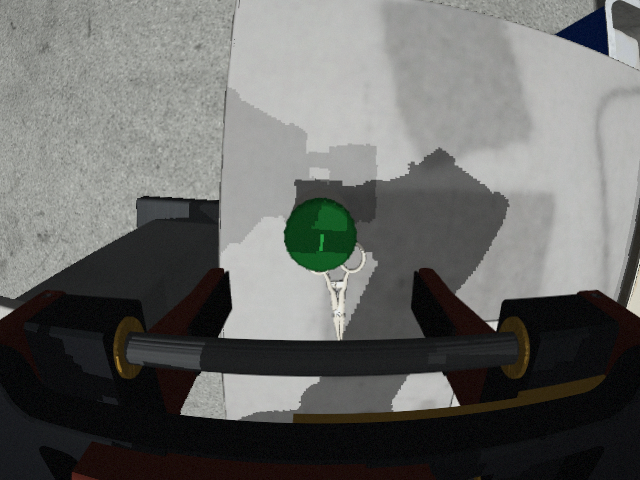

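The wrist view shows the pot's lid at (320,235), between the fingers. The scissors at (340,290) lie flat, below where the fingertips will stop.

Call:
{"method": "send_rows", "body": {"moves": [{"x":0.5,"y":1.5,"z":-35,"ax":0,"ay":0,"az":0,"hand":0},{"x":0,"y":0,"z":-35,"ax":0,"ay":0,"az":0,"hand":0},{"x":0,"y":0,"z":-30,"ax":0,"ay":0,"az":0,"hand":0},{"x":0,"y":0,"z":-20,"ax":0,"ay":0,"az":0,"hand":0},{"x":0,"y":0,"z":-12,"ax":0,"ay":0,"az":0,"hand":0},{"x":0,"y":0,"z":0,"ax":0,"ay":0,"az":0,"hand":0},{"x":0,"y":0,"z":0,"ax":0,"ay":0,"az":0,"hand":0}]}}

```text
t: 10.05
position: [388.6, 310.9, -5.5]
ee_rot: [[-0.084, 0.996, 0.0], [0.996, 0.084, 0.0], [0.0, 0.001, -1.0]]
contact_force: [0.3, -0.1, -0.0]
grip_width: 88.0
gripper_force: 0.0
```

Call:
{"method": "send_rows", "body": {"grip_force": 15, "moves": [{"x":0,"y":0,"z":0,"ax":0,"ay":0,"az":0,"hand":150},{"x":0,"y":0,"z":0,"ax":0,"ay":0,"az":0,"hand":150},{"x":0,"y":0,"z":0,"ax":0,"ay":0,"az":0,"hand":150},{"x":0,"y":0,"z":0,"ax":0,"ay":0,"az":0,"hand":150},{"x":0,"y":0,"z":0,"ax":0,"ay":0,"az":0,"hand":150},{"x":0,"y":0,"z":0,"ax":0,"ay":0,"az":0,"hand":150},{"x":0,"y":0,"z":0,"ax":0,"ay":0,"az":0,"hand":150}]}}

```text
t: 10.75
position: [387.9, 311.0, -5.9]
ee_rot: [[-0.085, 0.996, 0.0], [0.996, 0.085, 0.0], [0.0, 0.0, -1.0]]
contact_force: [-0.3, 0.0, 1.9]
grip_width: 50.4
gripper_force: 15.0
```

Call:
{"method": "send_rows", "body": {"moves": [{"x":0,"y":0,"z":20,"ax":0,"ay":0,"az":0,"hand":150},{"x":0,"y":0,"z":40,"ax":0,"ay":0,"az":0,"hand":150},{"x":0,"y":0,"z":40,"ax":0,"ay":0,"az":0,"hand":150},{"x":26,"y":-37,"z":0,"ax":0,"ay":0,"az":0,"hand":150},{"x":28,"y":-37,"z":0,"ax":0,"ay":0,"az":0,"hand":150},{"x":28,"y":-37,"z":0,"ax":0,"ay":0,"az":0,"hand":150},{"x":28,"y":-37,"z":0,"ax":0,"ay":0,"az":0,"hand":150},{"x":28,"y":-37,"z":0,"ax":0,"ay":0,"az":0,"hand":150}]}}

```text
t: 11.55
position: [526.5, 124.0, 93.8]
ee_rot: [[-0.085, 0.996, -0.0], [0.996, 0.085, -0.0], [-0.0, -0.0, -1.0]]
contact_force: [1.6, 1.0, -1.7]
grip_width: 50.8
gripper_force: 15.0
```

Call:
{"method": "send_rows", "body": {"moves": [{"x":28,"y":-37,"z":0,"ax":0,"ay":0,"az":0,"hand":150},{"x":28,"y":-37,"z":0,"ax":0,"ay":0,"az":0,"hand":150},{"x":20,"y":-26,"z":0,"ax":0,"ay":0,"az":0,"hand":150},{"x":8,"y":-10,"z":-20,"ax":0,"ay":0,"az":0,"hand":150},{"x":0,"y":0,"z":-40,"ax":0,"ay":0,"az":0,"hand":150},{"x":0,"y":0,"z":-25,"ax":0,"ay":0,"az":0,"hand":150},{"x":0,"y":0,"z":0,"ax":0,"ay":0,"az":0,"hand":150},{"x":0,"y":0,"z":0,"ax":0,"ay":0,"az":0,"hand":150}]}}

```text
t: 12.35
position: [609.6, 16.2, 9.0]
ee_rot: [[-0.085, 0.996, -0.001], [0.996, 0.085, 0.0], [0.0, -0.001, -1.0]]
contact_force: [0.6, -0.2, -0.1]
grip_width: 50.7
gripper_force: 15.0
```

Call:
{"method": "send_rows", "body": {"moves": [{"x":0,"y":0,"z":-4,"ax":0,"ay":0,"az":0,"hand":150},{"x":0,"y":0,"z":-3,"ax":0,"ay":0,"az":0,"hand":150},{"x":0,"y":0,"z":-1.5,"ax":0,"ay":0,"az":0,"hand":150},{"x":0,"y":0,"z":0,"ax":0,"ay":0,"az":0,"hand":150},{"x":0,"y":0,"z":0,"ax":0,"ay":0,"az":0,"hand":150}]}}

```text
t: 12.85
position: [610.1, 15.9, 0.8]
ee_rot: [[-0.085, 0.996, 0.001], [0.996, 0.085, -0.0], [-0.0, 0.001, -1.0]]
contact_force: [0.1, -0.1, -1.7]
grip_width: 50.4
gripper_force: 15.0
```

Call:
{"method": "send_rows", "body": {"moves": [{"x":0,"y":0,"z":-1,"ax":0,"ay":0,"az":0,"hand":150},{"x":0,"y":0,"z":0,"ax":0,"ay":0,"az":0,"hand":0},{"x":0,"y":0,"z":0,"ax":0,"ay":0,"az":0,"hand":0},{"x":0,"y":0,"z":0,"ax":0,"ay":0,"az":0,"hand":0},{"x":0,"y":0,"z":0,"ax":0,"ay":0,"az":0,"hand":0},{"x":0,"y":0,"z":40,"ax":0,"ay":0,"az":0,"hand":0},{"x":0,"y":0,"z":45,"ax":0,"ay":0,"az":0,"hand":0},{"x":0,"y":0,"z":45,"ax":0,"ay":0,"az":0,"hand":0}]}}

```text
t: 13.65
position: [609.3, 16.0, 130.6]
ee_rot: [[-0.085, 0.996, -0.001], [0.996, 0.085, 0.0], [0.0, -0.001, -1.0]]
contact_force: [0.5, -0.5, 0.5]
grip_width: 87.5
gripper_force: 0.0
```

Call:
{"method": "send_rows", "body": {"moves": [{"x":-31,"y":-28,"z":10,"ax":0,"ay":0,"az":0,"hand":0},{"x":-31,"y":-28,"z":0,"ax":0,"ay":0,"az":0,"hand":0},{"x":-31,"y":-29,"z":0,"ax":0,"ay":0,"az":0,"hand":0},{"x":-31,"y":-29,"z":0,"ax":0,"ay":0,"az":0,"hand":0},{"x":-31,"y":-29,"z":0,"ax":0,"ay":0,"az":0,"hand":0},{"x":0,"y":0,"z":0,"ax":0,"ay":0,"az":0,"hand":0},{"x":0,"y":0,"z":0,"ax":0,"ay":0,"az":0,"hand":0}]}}

```text
t: 14.35
position: [454.7, -127.8, 139.7]
ee_rot: [[-0.083, 0.997, 0.001], [0.997, 0.083, -0.001], [-0.001, 0.0, -1.0]]
contact_force: [0.3, 0.9, 1.8]
grip_width: 87.9
gripper_force: 0.0
```

```bash
python3 - <<'E'
from plant import arm
from h import *
np.set_printoptions(suppress=True,precision=1)
for n in("scene","side"):
    c=arm.capture(n);W=cloud(c)
    for k,r,x0,z1 in(("pot",25.5,[610,16],80),("canister",27.5,[455,-127],95)):
        m=(np.hypot(W[...,0]-x0[0],W[...,1]-x0[1])<40)&(W[...,2]>15)&(W[...,2]<z1)
        print(n,k,circ(W[m],r,x0),m.sum())
print(arm.read_state()["position"])
E
```

```text
scene pot [610.6  14.7] 566
scene canister [ 456.1 -127. ] 1024
side pot [608.9  14.6] 508
side canister [ 454.2 -127.1] 647
[ 456.  -126.1  139.8]
```

Call:
{"method": "send_rows", "body": {"moves": [{"x":0,"y":0,"z":-35,"ax":0,"ay":0,"az":0,"hand":0},{"x":0,"y":0,"z":-35,"ax":0,"ay":0,"az":0,"hand":0},{"x":0,"y":0,"z":-28,"ax":0,"ay":0,"az":0,"hand":0},{"x":0,"y":0,"z":-18,"ax":0,"ay":0,"az":0,"hand":0},{"x":0,"y":0,"z":0,"ax":0,"ay":0,"az":0,"hand":0},{"x":0,"y":0,"z":0,"ax":0,"ay":0,"az":0,"hand":0}]}}

```text
t: 15.05
position: [455.9, -125.8, 23.7]
ee_rot: [[-0.087, 0.996, 0.0], [0.996, 0.087, 0.001], [0.001, 0.0, -1.0]]
contact_force: [0.2, -0.2, 0.6]
grip_width: 87.9
gripper_force: 0.0
```

Call:
{"method": "send_rows", "body": {"grip_force": 22, "moves": [{"x":0,"y":0,"z":0,"ax":0,"ay":0,"az":0,"hand":140},{"x":0,"y":0,"z":0,"ax":0,"ay":0,"az":0,"hand":140},{"x":0,"y":0,"z":0,"ax":0,"ay":0,"az":0,"hand":140},{"x":0,"y":0,"z":0,"ax":0,"ay":0,"az":0,"hand":140},{"x":0,"y":0,"z":0,"ax":0,"ay":0,"az":0,"hand":140},{"x":0,"y":0,"z":0,"ax":0,"ay":0,"az":0,"hand":140},{"x":0,"y":0,"z":0,"ax":0,"ay":0,"az":0,"hand":140}]}}

```text
t: 15.75
position: [455.2, -127.3, 23.8]
ee_rot: [[-0.085, 0.996, 0.001], [0.996, 0.085, -0.0], [-0.0, 0.001, -1.0]]
contact_force: [0.3, -0.7, 4.6]
grip_width: 54.7
gripper_force: 22.0
```

Call:
{"method": "send_rows", "body": {"moves": [{"x":0,"y":0,"z":20,"ax":0,"ay":0,"az":0,"hand":140},{"x":0,"y":0,"z":40,"ax":0,"ay":0,"az":0,"hand":140},{"x":34,"y":6.5,"z":0,"ax":0,"ay":0,"az":0,"hand":140},{"x":40,"y":8,"z":0,"ax":0,"ay":0,"az":0,"hand":140},{"x":40,"y":8,"z":0,"ax":0,"ay":0,"az":0,"hand":140},{"x":35,"y":8,"z":0,"ax":0,"ay":0,"az":0,"hand":140},{"x":15,"y":3,"z":-5,"ax":0,"ay":0,"az":0,"hand":140},{"x":0,"y":0,"z":-20,"ax":0,"ay":0,"az":0,"hand":140}]}}

```text
t: 16.55
position: [622.5, -92.0, 59.3]
ee_rot: [[-0.086, 0.996, 0.005], [0.996, 0.086, 0.001], [0.001, 0.005, -1.0]]
contact_force: [-0.2, -0.1, -2.6]
grip_width: 54.8
gripper_force: 22.0
```

Call:
{"method": "send_rows", "body": {"moves": [{"x":0,"y":0,"z":-16,"ax":0,"ay":0,"az":0,"hand":140},{"x":0,"y":0,"z":-6,"ax":0,"ay":0,"az":0,"hand":140},{"x":0,"y":0,"z":-4,"ax":0,"ay":0,"az":0,"hand":140},{"x":0,"y":0,"z":-2,"ax":0,"ay":0,"az":0,"hand":140},{"x":0,"y":0,"z":0,"ax":0,"ay":0,"az":0,"hand":140},{"x":0,"y":0,"z":0,"ax":0,"ay":0,"az":0,"hand":140}]}}

```text
t: 17.15
position: [619.3, -93.7, 31.2]
ee_rot: [[-0.085, 0.996, 0.001], [0.996, 0.085, -0.0], [-0.0, 0.001, -1.0]]
contact_force: [-0.0, -0.6, -2.1]
grip_width: 54.8
gripper_force: 22.0
```

Call:
{"method": "send_rows", "body": {"moves": [{"x":0,"y":0,"z":-1.5,"ax":0,"ay":0,"az":0,"hand":140},{"x":0,"y":0,"z":0,"ax":0,"ay":0,"az":0,"hand":0},{"x":0,"y":0,"z":0,"ax":0,"ay":0,"az":0,"hand":0},{"x":0,"y":0,"z":0,"ax":0,"ay":0,"az":0,"hand":0},{"x":0,"y":0,"z":0,"ax":0,"ay":0,"az":0,"hand":0},{"x":0,"y":0,"z":40,"ax":0,"ay":0,"az":0,"hand":0},{"x":0,"y":0,"z":47,"ax":0,"ay":0,"az":0,"hand":0},{"x":0,"y":0,"z":47,"ax":0,"ay":0,"az":0,"hand":0}]}}

```text
t: 17.95
position: [618.3, -93.4, 164.2]
ee_rot: [[-0.085, 0.996, -0.001], [0.996, 0.085, 0.001], [0.001, -0.001, -1.0]]
contact_force: [0.7, -0.2, 0.5]
grip_width: 87.4
gripper_force: 0.0
```

Call:
{"method": "send_rows", "body": {"moves": [{"x":-28,"y":-33,"z":0,"ax":0,"ay":0,"az":0,"hand":0},{"x":-29,"y":-33,"z":0,"ax":0,"ay":0,"az":0,"hand":0},{"x":-29,"y":-33,"z":0,"ax":0,"ay":0,"az":0,"hand":0},{"x":-29,"y":-34,"z":0,"ax":0,"ay":0,"az":0,"hand":0},{"x":-29,"y":-34,"z":0,"ax":0,"ay":0,"az":0,"hand":0},{"x":-29,"y":-34,"z":0,"ax":0,"ay":0,"az":0,"hand":0},{"x":-29,"y":-33,"z":0,"ax":0,"ay":0,"az":0,"hand":0},{"x":0,"y":0,"z":0,"ax":0,"ay":0,"az":0,"hand":0}]}}

```text
t: 18.75
position: [411.6, -333.4, 162.5]
ee_rot: [[-0.075, 0.997, -0.003], [0.997, 0.075, -0.002], [-0.002, -0.003, -1.0]]
contact_force: [-0.7, 0.7, 0.4]
grip_width: 87.6
gripper_force: 0.0
```

```bash
python3 - <<'E'
from plant import arm
from h import *
np.set_printoptions(suppress=True,precision=1)
for n in("scene","side"):
    c=arm.capture(n);W=cloud(c)
    for k,r,x0,z0,z1 in(("canister",27.5,[619.5,-94],15,95),("bottle",32,[417,-328],10,95),("cap",14.5,[417,-328],145,158)):
        m=(np.hypot(W[...,0]-x0[0],W[...,1]-x0[1])<45)&(W[...,2]>z0)&(W[...,2]<z1)
        print(n,k,circ(W[m],r,x0),m.sum())
print(arm.read_state()["position"])
E
```

```text
scene canister [620.3 -93.9] 499
scene bottle [ 418.4 -328.1] 1691
scene cap [ 418.1 -328.4] 180
side canister [618.6 -93.7] 582
side bottle [ 416.4 -328.1] 668
side cap [ 416.2 -328.1] 52
[ 416.2 -328.4  163.1]
```

Call:
{"method": "send_rows", "body": {"moves": [{"x":0,"y":0,"z":-25,"ax":0,"ay":0,"az":0,"hand":0},{"x":0,"y":0,"z":-18,"ax":0,"ay":0,"az":0,"hand":0},{"x":0,"y":0,"z":-12,"ax":0,"ay":0,"az":0,"hand":0},{"x":0,"y":0,"z":0,"ax":0,"ay":0,"az":0,"hand":0},{"x":0,"y":0,"z":0,"ax":0,"ay":0,"az":0,"hand":0}]}}

```text
t: 19.35
position: [417.8, -326.9, 108.4]
ee_rot: [[-0.086, 0.996, 0.001], [0.996, 0.086, 0.0], [0.0, 0.001, -1.0]]
contact_force: [0.5, -0.1, 0.6]
grip_width: 87.4
gripper_force: 0.0
```

Call:
{"method": "send_rows", "body": {"grip_force": 45, "moves": [{"x":0,"y":0,"z":0,"ax":0,"ay":0,"az":0,"hand":220},{"x":0,"y":0,"z":0,"ax":0,"ay":0,"az":0,"hand":220},{"x":0,"y":0,"z":0,"ax":0,"ay":0,"az":0,"hand":220},{"x":0,"y":0,"z":0,"ax":0,"ay":0,"az":0,"hand":220},{"x":0,"y":0,"z":0,"ax":0,"ay":0,"az":0,"hand":220},{"x":0,"y":0,"z":0,"ax":0,"ay":0,"az":0,"hand":220},{"x":0,"y":0,"z":0,"ax":0,"ay":0,"az":0,"hand":220},{"x":0,"y":0,"z":0,"ax":0,"ay":0,"az":0,"hand":220}]}}

```text
t: 20.15
position: [417.1, -327.6, 108.0]
ee_rot: [[-0.085, 0.996, 0.0], [0.996, 0.085, -0.0], [-0.0, 0.0, -1.0]]
contact_force: [1.6, 0.1, -0.7]
grip_width: 27.5
gripper_force: 38.7
```

Call:
{"method": "send_rows", "body": {"moves": [{"x":0,"y":0,"z":0,"ax":0,"ay":0,"az":0,"hand":220},{"x":0,"y":0,"z":0,"ax":0,"ay":0,"az":0,"hand":220},{"x":0,"y":0,"z":4,"ax":0,"ay":0,"az":0,"hand":220},{"x":0,"y":0,"z":6,"ax":0,"ay":0,"az":0,"hand":220},{"x":0,"y":0,"z":8,"ax":0,"ay":0,"az":0,"hand":220},{"x":0,"y":0,"z":7,"ax":0,"ay":0,"az":0,"hand":220},{"x":0,"y":0,"z":0,"ax":0,"ay":0,"az":0,"hand":220},{"x":0,"y":0,"z":0,"ax":0,"ay":0,"az":0,"hand":220}]}}

```text
t: 20.95
position: [416.9, -327.8, 133.2]
ee_rot: [[-0.085, 0.996, 0.0], [0.996, 0.085, -0.0], [-0.001, 0.0, -1.0]]
contact_force: [-0.6, 0.2, -6.0]
grip_width: 27.1
gripper_force: 44.8
```

```bash
python3 - <<'E'
from plant import arm
from h import *
np.set_printoptions(suppress=True,precision=1)
s=arm.read_state();print(s["position"],s["contact_force"],s["grip_width"])
for n in("scene","side"):
    c=arm.capture(n);W=cloud(c)
    m=(np.hypot(W[...,0]-417,W[...,1]+328)<45)&(W[...,2]>15)&(W[...,2]<115)
    Q=W[m]
    for a,b in((28,60),(85,115)):
        B=Q[(Q[:,2]>a)&(Q[:,2]<b)];print(n,(a,b),circ(B,32,[417,-328]),len(B))
    if n=="scene":cv2.imwrite("pics/b1.png",cv2.resize(c["frame"][200:420,300:520],(600,600)))
E
```

```text
[ 416.9 -327.8  133.2] [-0.6  0.2 -6. ] 27.124765701428444
scene (28, 60) [ 417.8 -328.3] 599
scene (85, 115) [ 417.6 -328.3] 653
side (28, 60) [ 415.9 -328.3] 238
side (85, 115) [ 415.6 -328. ] 257
```

View pics/b1.png

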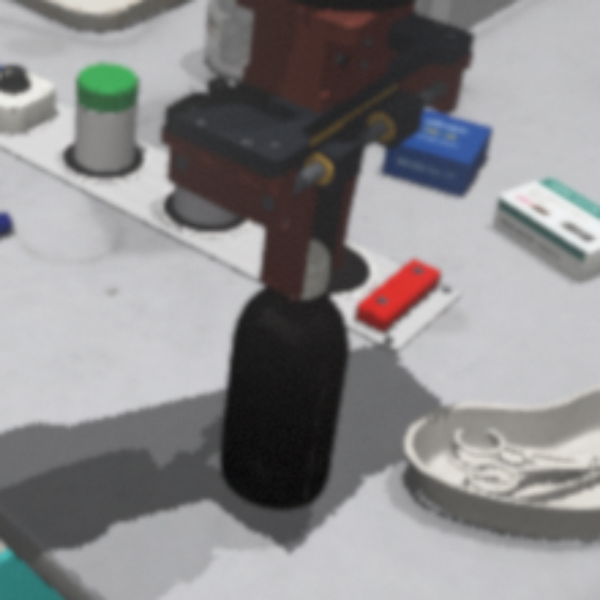

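The crop shows the bottle held upright by the cap, clear of the table, with the pot and canister standing on their pads. Next, the red-end pad.

Call:
{"method": "send_rows", "body": {"moves": [{"x":8,"y":5,"z":15,"ax":0,"ay":0,"az":0,"hand":220},{"x":20,"y":12,"z":10,"ax":0,"ay":0,"az":0,"hand":220},{"x":32,"y":18,"z":0,"ax":0,"ay":0,"az":0,"hand":220},{"x":35,"y":20,"z":0,"ax":0,"ay":0,"az":0,"hand":220},{"x":35,"y":21,"z":0,"ax":0,"ay":0,"az":0,"hand":220},{"x":32,"y":20,"z":0,"ax":0,"ay":0,"az":0,"hand":220},{"x":25,"y":14,"z":0,"ax":0,"ay":0,"az":0,"hand":220},{"x":17,"y":10,"z":0,"ax":0,"ay":0,"az":0,"hand":220}]}}

```text
t: 21.85
position: [622.6, -205.3, 157.3]
ee_rot: [[-0.087, 0.996, -0.0], [0.996, 0.087, 0.001], [0.001, 0.0, -1.0]]
contact_force: [-0.6, 0.2, -4.8]
grip_width: 27.1
gripper_force: 44.8
```

Call:
{"method": "send_rows", "body": {"moves": [{"x":8,"y":4.5,"z":-6,"ax":0,"ay":0,"az":0,"hand":220},{"x":0,"y":0,"z":-15,"ax":0,"ay":0,"az":0,"hand":220},{"x":0,"y":0,"z":-12,"ax":0,"ay":0,"az":0,"hand":220},{"x":0,"y":0,"z":-6,"ax":0,"ay":0,"az":0,"hand":220},{"x":0,"y":0,"z":-3,"ax":0,"ay":0,"az":0,"hand":220},{"x":0,"y":0,"z":0,"ax":0,"ay":0,"az":0,"hand":220},{"x":0,"y":0,"z":0,"ax":0,"ay":0,"az":0,"hand":220}]}}

```text
t: 22.55
position: [629.0, -203.5, 116.5]
ee_rot: [[-0.084, 0.996, 0.001], [0.996, 0.084, -0.0], [-0.0, 0.001, -1.0]]
contact_force: [0.4, -0.5, -5.7]
grip_width: 27.2
gripper_force: 44.8
```

Call:
{"method": "send_rows", "body": {"moves": [{"x":0,"y":0,"z":-1,"ax":0,"ay":0,"az":0,"hand":220},{"x":0,"y":0,"z":-1,"ax":0,"ay":0,"az":0,"hand":220},{"x":0,"y":0,"z":-0.5,"ax":0,"ay":0,"az":0,"hand":220},{"x":0,"y":0,"z":0,"ax":0,"ay":0,"az":0,"hand":220},{"x":0,"y":0,"z":0,"ax":0,"ay":0,"az":0,"hand":220}]}}

```text
t: 23.05
position: [629.3, -203.2, 114.0]
ee_rot: [[-0.085, 0.996, 0.001], [0.996, 0.085, -0.0], [-0.0, 0.001, -1.0]]
contact_force: [-0.6, -0.4, -1.6]
grip_width: 26.9
gripper_force: 44.9
```

Contact has started to take the weight, so I'll release.

Call:
{"method": "send_rows", "body": {"moves": [{"x":0,"y":0,"z":-0.5,"ax":0,"ay":0,"az":0,"hand":220},{"x":0,"y":0,"z":0,"ax":0,"ay":0,"az":0,"hand":0},{"x":0,"y":0,"z":0,"ax":0,"ay":0,"az":0,"hand":0},{"x":0,"y":0,"z":0,"ax":0,"ay":0,"az":0,"hand":0},{"x":0,"y":0,"z":0,"ax":0,"ay":0,"az":0,"hand":0},{"x":0,"y":0,"z":0,"ax":0,"ay":0,"az":0,"hand":0},{"x":0,"y":0,"z":30,"ax":0,"ay":0,"az":0,"hand":0},{"x":0,"y":0,"z":40,"ax":0,"ay":0,"az":0,"hand":0}]}}

```text
t: 23.85
position: [627.1, -203.0, 181.5]
ee_rot: [[-0.085, 0.996, -0.005], [0.996, 0.085, 0.001], [0.002, -0.005, -1.0]]
contact_force: [1.2, -0.6, 0.1]
grip_width: 79.8
gripper_force: 0.0
```

Call:
{"method": "send_rows", "body": {"moves": [{"x":-35,"y":-30,"z":20,"ax":0,"ay":0,"az":0,"hand":0},{"x":-35,"y":-30,"z":0,"ax":0,"ay":0,"az":0,"hand":0},{"x":-35,"y":-30,"z":0,"ax":0,"ay":0,"az":0,"hand":0},{"x":-35,"y":-30,"z":0,"ax":0,"ay":0,"az":0,"hand":0},{"x":-30,"y":-30,"z":0,"ax":0,"ay":0,"az":0,"hand":0},{"x":0,"y":0,"z":0,"ax":0,"ay":0,"az":0,"hand":0}]}}

```text
t: 24.45
position: [453.5, -359.2, 202.5]
ee_rot: [[-0.075, 0.997, -0.003], [0.997, 0.075, -0.003], [-0.002, -0.004, -1.0]]
contact_force: [0.1, -0.4, 0.3]
grip_width: 88.0
gripper_force: 0.0
```

```bash
python3 - <<'E'
from plant import arm
from h import *
np.set_printoptions(suppress=True,precision=1)
o=[]
for n in("scene","side"):
    c=arm.capture(n);W=cloud(c);o.append(c["frame"][150:350,240:500])
    for k,r,x0,z0,z1 in(("bottle",32,[629.2,-203.5],20,98),("canister",27.5,[619.5,-94],15,95),("pot",25.5,[609.9,15.8],15,78),("timerknob",16,[600.2,125.5],35,48)):
        m=(np.hypot(W[...,0]-x0[0],W[...,1]-x0[1])<45)&(W[...,2]>z0)
        B=W[m];z=B[:,2].max();B=B[B[:,2]<z1];print(n,k,circ(B,r,x0)-x0,len(B),"top",z,"mean top" ,B[B[:,2]>z-4].mean(0) if k=="timerknob" else "")
cv2.imwrite("pics/end.png",cv2.resize(np.hstack(o),(800,308)))
E
```

```text
scene bottle [ 1.  -0.7] 956 top 166.00717948080984 mean top 
scene canister [0.7 0.4] 845 top 121.00057739009196 mean top 
scene pot [ 0.5 -1. ] 546 top 84.4716322237366 mean top 
scene timerknob [3.  0.3] 75 top 49.679275665286696 mean top [599.9 121.7  46.9]
side bottle [-0.9 -0.4] 509 top 167.3969568109622 mean top 
side canister [-1.   0.3] 582 top 122.07195698996128 mean top 
side pot [-1.1 -1.1] 494 top 86.46575412816571 mean top 
side timerknob [ 0.7 -5.3] 88 top 51.844962651521314 mean top [596.6 132.5  47.9]
```

View pics/end.png

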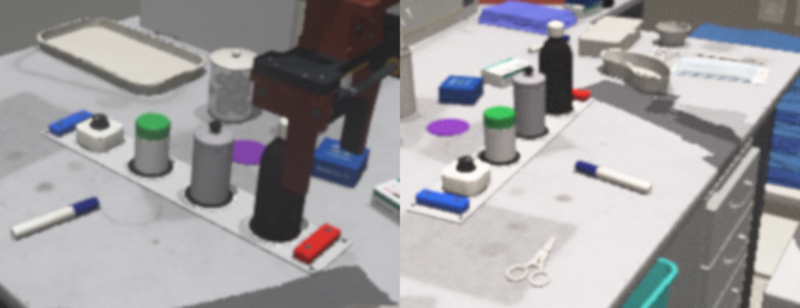

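All four stand upright on the right pads in the right order. The bottle, canister and pot are within about 1.5 mm of centre; the timer's two views average to within about 2 mm. The gripper is clear, so I'm handing in.

```bash
python3 -c "
from plant import arm
print(arm.hand_in())"
```

```text
the job is handed in; nothing more can be done
None
```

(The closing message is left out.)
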